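# Put the inoculating tools away after pouring plates

### The arm

A 6-joint arm with a two-finger parallel gripper is mounted at the origin on the work surface. World frame = base frame: x ahead of the robot, y to its left, z up, the work surface at z = 0. Lengths are in m, angles in degrees, forces in N, time in s.
With the tool pointing down it reaches from about 0.4 to 0.925 m from the base axis. Payload 3.4 kg.
Tool frame: the origin (TCP) lies at the very end of the fingers, on their centre line; the grasp point (between the pads) lies ctrl.pinch_z behind it (ctrl.pinch_z is the distance from the TCP to the grasp point, in m); z points along the fingers, y is the line along which they close (so a half turn about z gives the same grasp; the last joint's range is limited). The gripper opens to 85 mm and grips with 20 to 120 N. Pads are 22 mm wide; open, the fingers measure 114 mm over their backs; the gripper's body (76 mm by 85 mm) begins 54 mm behind the grasp point. The pads swing forward as they close: fully open they stand 13 mm farther back than shut.
Start: joints at [-68.955, 17.578, 86.31, -0, 76.112, -4.211], TCP at [0.245, -0.52, 0.231] pointing down, gripper open.
Joint ranges: [-179.03, 179.03], [-60, 130.46], [8.19, 133.38], [-81.62, 261.62], [5.75, 156.47], [-153.77, 153.77]. Speed limits (degrees/s): [147.25, 147.25, 180, 180, 180, 180].

### API

Orientations are given as a 3x3 rotation matrix whose columns are the frame's x, y, z axes.
In Python, from rig import ctrl, cams gives the robot as it stands. The module is installed in compiled form; this text tells all that it offers.
- The arm moves only by the tool send_rows, never from a script. Its argument "moves" is a list of rows, each a list of 7 numbers: the shift along the tool's x, y, z normalised to -1 to 1, where 1 is 8 cm, then the turn, a rotation vector about the tool's x, y, z normalised to -1 to 1, where 1 is pi rad, then the closure in counts, from 0 (fully open) to 255 (shut). In form: [[tx, ty, tz, rx, ry, rz, fingers], ...]. A call has 1 to 20 rows; each row is the pose to reach, as a shift and turn from the pose commanded when the call began, along the tool's axes at that moment, turning the shorter way round; what a row does not reach only later rows make up. A row lasts 1/12 s, in which the tool goes at most 41.7 mm and 7.16 degrees, less where a joint would pass 70% of its speed; a pose out of reach is approached as far as the arm can. A call with a number of a shift or a turn outside -1 to 1 is refused whole. A call with a gripper value outside its range is refused whole. The fingers move at their own pace and stop on an object; the grip force is fixed at half the most. Time passes only in rows, so rows that repeat a pose let the fingers close. It gives the time, the measured TCP pose, the force, the opening and the grip force at its end, in the units of the state.
- ctrl.read_state(): the state, without advancing time (a new reading comes with each control period).
- cams.snapshot(name): name is "side" or "top"; returns a dict with "frame" (384x512x3 uint8, red, green, blue), "depth" (384x512 float32, m along the optical axis (not along the pixel's ray), 0 where there is no reading), "mtx" (3x3 intrinsics, pixels), "extrinsics" (4x4, takes a point from camera to world coordinates). Camera axes: x right, y down, z forward; pixel columns grow to the right and rows downward; lengths in m; the calibration is good to about 2 mm. A picture is of the moment at which its call begins.
- ctrl.finish_job(): hands the job in; it is judged then, once.
The state is a dict: "time_s": time; "qpos": joint angles; "qvel": joint speeds; "joint_torque": joint torques, N m; "ee_pos": TCP position; "eef_rot": TCP orientation; "force": force on the tool from outside, world axes, zero at the start; "moment": the same for the moment, N m; "width": finger opening in m; "gripper_force": force on a finger pad.
Only numpy, scipy, OpenCV 4.12 (cv2) and the standard library are available. Lean on these libraries where they do the work, as an engineer would, in place of code of your own. Each camera call takes 0.05 s, during which the arm holds its last target. There are 200 camera calls.

### The job

Tidy away the clean tools: take the two inoculating loops from the sloped rack and stand each one, handle end down and wire loop up, in the narrow amber jar whose foot has the same colour as its handle, handle resting on the jar's floor. Lay the black-handled spatula flat and lengthwise in the free long compartment of the white tray, either way round. Keep both jars standing upright, and do not knock over or shift the bottles in the tray or the petri dishes.

Things in the scene. Friction and masses are not known exactly. Their poses are not given: they have to be found in the camera images.
- red_loop: Inoculating loop, 148 mm long, 40 g: red handle 14 mm thick, 118 mm long, then a brass collar (10 mm thick, 10 mm long), then thin wire ending in a 13 mm ring. Origin at the centre of the handle's flat end (foot), z along it towards the wire. Starts foot down in either rack channel, leaning 30 degrees from vertical to the rack's -x side, its upper 78 mm free of the rack.
- blue_loop: Inoculating loop, 148 mm long, 40 g: blue handle 14 mm thick, 118 mm long, then a brass collar (10 mm thick, 10 mm long), then thin wire ending in a 13 mm ring. Origin at the centre of the handle's flat end (foot), z along it towards the wire. Starts foot down in either rack channel, leaning 30 degrees from vertical to the rack's -x side, its upper 78 mm free of the rack.
- red_jar: Narrow straight amber glass jar, loose, 0.4 kg, 92 mm high, outer diameter 40 mm, inner diameter 32 mm, on a red round plastic foot of 64 mm diameter, 8 mm thick. Origin at the centre of its underside, z up; inner floor at z = 13 mm, rim at z = 92 mm.
- blue_jar: Narrow straight amber glass jar, loose, 0.4 kg, 92 mm high, outer diameter 40 mm, inner diameter 32 mm, on a blue round plastic foot of 64 mm diameter, 8 mm thick. Origin at the centre of its underside, z up; inner floor at z = 13 mm, rim at z = 92 mm.
- red_jar_floor (a point): Centre of the red-footed jar's inner floor, 13 mm above its underside.
- blue_jar_floor (a point): Centre of the blue-footed jar's inner floor, 13 mm above its underside.
- rack: Fixed rack: steel base 130 x 200 x 6 mm, two white channels 110 mm apart along y, leaning 30 degrees from vertical, tops to -x (roughly towards the robot). Each holds the lowest 70 mm of a loop between cheeks (30 mm wide over all), open on the upper (+x) side. Loop feet stand at (50, 55, 22) and (50, -55, 22) mm in its frame. Origin on the bench, 20 mm to the -x side of the plate's centre, z up.
- spatula: Flat steel spatula with black handle lying on the bench, 160 mm long, 60 g. Origin at the centre of its length on its underside; x along it towards the blade, z up. Handle from x = -80 to +15 mm, 16 mm wide and 14 mm high; blade from +28 to +80 mm, 24 mm wide, 4 mm thick.
- tray: Fixed white enamel tray with blue rim, 230 mm (x) by 190 mm (y), walls and floor 4 mm thick, 18 mm high, split by one wall along x into two compartments 222 x 89 mm. The +y one is free; bottles stand in the other. Origin under its centre, z up.
- tray_slot (a point): Centre of the floor of the free compartment, (0, 46.5, 4) mm in the tray's frame; x along the compartment's 222 mm length, y across its 89 mm width.
- reagent: Bystander: amber jar with red cap, 52 mm diameter, 85 mm high, standing in the tray's other compartment. Origin under its centre.
- sanitizer: Bystander: clear bottle with white cap, 40 mm diameter, 95 mm high, standing in the tray's other compartment. Origin under its centre.
- dish: Bystander: paper-capped petri dish, 94 mm diameter, 26 mm high, near the tray's robot side. Origin under its centre.
- dish_stack: Bystander: two paper-capped petri dishes as one stack, 94 mm diameter, 52 mm high, beyond the jars. Origin under its centre.
There are look-alikes about, which are no part of the job. There is more than one size of the spatula; the one meant has the size given above.

How it is judged:
By the outcome, as a careful person would: the job done as asked, in the order asked, and still so for the second after the job is handed in, with the robot touching nothing.
It also fails if it takes over 67 s, if anything falls off the work surface, if the arm or the gripper's body presses on something with over 40 N, if the wrist force passes 120 N, or if a joint passes its speed limit or range.

## Working session

There is one attempt and no reset: what is moved stays moved. The work goes in short steps, Python scripts to look and compute and a tool call to move; the robot and the scene stay as the last step left them, time stands still between calls to the robot, and variables do not carry over. Pictures are saved under pics/ and viewed, at most 12 in all, crops included, and the job is handed in when it is done.

Besides the shell and the picture viewer there is one more tool, called in YAML: its name, and indented under it one key for each argument. send_rows: Moves the arm, as the interface text tells. Scaled input: -1 to 1 covers 8 cm each way for a shift and pi rad each way for a turn. Its arguments: {"type":"object","properties":{"moves":{"type":"array"}},"required":["moves"]}

```bash
mkdir -p pics; cat > h.py <<'E'
import numpy as np, cv2
from rig import ctrl, cams
def snap(n):
    s=cams.snapshot(n); return s
def pts(s):
    d=s["depth"];K=s["mtx"];T=s["extrinsics"]
    v,u=np.indices(d.shape)
    P=np.stack([(u-K[0,2])/K[0,0]*d,(v-K[1,2])/K[1,1]*d,d],-1)
    return P@T[:3,:3].T+T[:3,3]
def ray(s,u,v,z):
    K=s["mtx"];T=s["extrinsics"]
    r=T[:3,:3]@np.array([(u-K[0,2])/K[0,0],(v-K[1,2])/K[1,1],1]); o=T[:3,3]
    return o+r*(z-o[2])/r[2]
def save(img,n,k=1):
    cv2.imwrite("pics/"+n,cv2.cvtColor(cv2.resize(img,None,fx=k,fy=k,interpolation=cv2.INTER_CUBIC),cv2.COLOR_RGB2BGR))
E
python3 - <<'E'
from h import *
a=snap("top");b=snap("side")
save(a["frame"],"top0.png",1.5);save(b["frame"],"side0.png",1.5)
np.set_printoptions(precision=3,suppress=True)
for s in(a,b):print(s["mtx"],s["extrinsics"])
print(ctrl.pinch_z,ctrl.read_state())
E
```

```text
[[464.004   0.    248.694]
 [  0.    464.004 190.366]
 [  0.      0.      1.   ]] [[-0.002 -0.994  0.106  0.45 ]
 [-1.     0.001 -0.01   0.098]
 [ 0.01  -0.106 -0.994  1.245]
 [ 0.     0.     0.     1.   ]]
[[465.813   0.    263.745]
 [  0.    465.813 185.087]
 [  0.      0.      1.   ]] [[-0.688 -0.438  0.579 -0.132]
 [-0.725  0.44  -0.53   0.759]
 [-0.023 -0.784 -0.62   0.82 ]
 [ 0.     0.     0.     1.   ]]
0.0187 {'time_s': 0.1, 'qpos': array([-68.957,  17.617,  86.375,   0.001,  76.111,  -4.21 ]), 'qvel': array([ 0.136, -0.036, -0.143,  0.028, -0.044,  0.045]), 'joint_torque': array([  0.   , -45.853, -25.261,  -0.   ,   0.006,  -0.   ]), 'ee_pos': array([ 0.245, -0.519,  0.23 ]), 'eef_rot': array([[ 0.904,  0.427, -0.001],
       [ 0.427, -0.904,  0.002],
       [ 0.   , -0.002, -1.   ]]), 'force': array([ 0.183, -0.346, -0.51 ]), 'moment': array([0.05 , 0.   , 0.028]), 'gripper_force': 0.0, 'width': 0.08530216497272212}
```

View pics/top0.png

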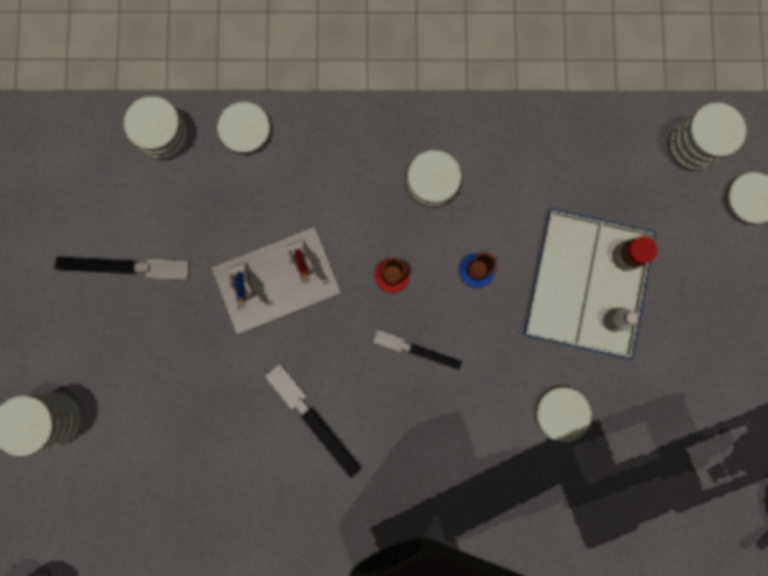

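View pics/side0.png

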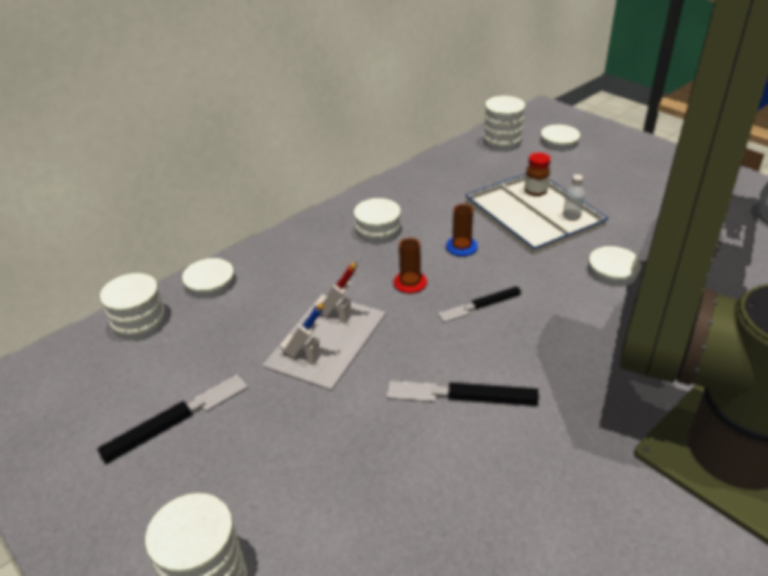

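The top view (768x576 px) shows the following:
- **Spatulas:** three candidates, centred at about (120,267), (312,420) and (417,350). They measure about 132, 140 and 92 px. At about 0.56 px/mm, only the one at (417,350) is about 160 mm.
- **Loops:** red at (303,262), blue at (241,288).
- **Jars:** red at (392,275), blue at (478,269).
- **Tray:** the free compartment is on the left, centred near (565,280).

In the side view the loops lean up and to the right.

```bash
cat > meas.py <<'E'
from h import *
np.set_printoptions(precision=4,suppress=True)
a=snap("top");b=snap("side")
def hsv(s):return cv2.cvtColor(s["frame"],cv2.COLOR_RGB2HSV).astype(int)
def cont(m):
    c,_=cv2.findContours(m.astype(np.uint8),cv2.RETR_EXTERNAL,cv2.CHAIN_APPROX_NONE);return max(c,key=len)[:,0]
def proj(s,c,z):return np.array([ray(s,u,v,z)[:2] for u,v in c])
def box(m,x0,x1,y0,y1):
    k=np.zeros_like(m);k[y0:y1,x0:x1]=m[y0:y1,x0:x1];return k
H=hsv(a);h,sa,va=H[...,0],H[...,1],H[...,2]
red=((h<8)|(h>172))&(sa>140)&(va>60); blue=(h>105)&(h<130)&(sa>120)&(va>50)
E
cat > m1.py <<'E'
from meas import *
for n,m,x in(("redjar",red,(240,285,160,205)),("bluejar",blue,(295,335,160,205))):
    p=proj(a,cont(box(m,*x)),.008); print(n,cv2.minEnclosingCircle((p*1000).astype(np.float32)))
dark=box((va<45),245,312,215,250); bl=cont(dark)
print("spat handle",cv2.minAreaRect((proj(a,bl,.014)*1000).astype(np.float32)))
P=pts(a)
al=box((abs(P[...,2]-.008)<.006)&(va>0),245,312,215,250)
wh=box((va>95)&(sa<70),245,275,215,240)
print("blade",cv2.minAreaRect((proj(a,cont(wh),.004)*1000).astype(np.float32)),wh.sum())
tr=box((P[...,2]<.03)&(va>110),345,440,135,245)
tb=box(((va>110)|blue),345,440,135,245)
r=cv2.minAreaRect((proj(a,cont(tb),.018)*1000).astype(np.float32));print("tray",r,cv2.boxPoints(r))
rk=box((va>95)&(sa<60),135,232,145,228)
r=cv2.minAreaRect((proj(a,cont(rk),.006)*1000).astype(np.float32));print("rack",r,cv2.boxPoints(r))
Hb=hsv(b);h2,s2,v2=Hb[...,0],Hb[...,1],Hb[...,2]
red2=((h2<8)|(h2>172))&(s2>140)&(v2>50)&1; blue2=(h2>105)&(h2<130)&(s2>120)&(v2>50)
Pb=pts(b)
for n,m,x,m2,x2 in(("redloop",red,(190,215,155,192),red2,(222,242,170,195)),("blueloop",blue,(150,170,172,205),blue2,(200,220,198,222))):
    for PP,mm,xx in((P,m,x),(Pb,m2,x2)):
        k=box(mm,*xx)>0;q=PP[k];q=q[np.isfinite(q).all(1)];c=np.median(q,0)
        v,u=np.nonzero(k); print(n,len(q),"px",u.mean(),v.mean(),c,q[np.argmax(q[:,2])],q[np.argmin(q[:,2])])
save(np.concatenate([a["frame"][205:260,235:325]]),"crop1.png",6)
E
python3 m1.py
```

```text
redjar ((602.177490234375, 52.418575286865234), 30.724180221557617)
bluejar ((610.3973388671875, -99.26300811767578), 30.757640838623047)
spat handle ((456.9125671386719, -23.507858276367188), (90.83727264404297, 15.564013481140137), 70.6140365600586)
blade ((483.02093505859375, 53.710533142089844), (64.87165832519531, 26.95024871826172), 71.4644775390625) 225
tray ((584.4920654296875, -306.0478820800781), (198.35960388183594, 226.2342987060547), 77.22972106933594) [[ 452.25   -377.7707]
 [ 672.8882 -427.7781]
 [ 716.7341 -234.3251]
 [ 496.0959 -184.3177]]
rack ((593.6099853515625, 260.3353271484375), (132.58364868164062, 202.3745574951172), 21.784931182861328) [[494.4995 329.6937]
 [569.6055 141.772 ]
 [692.7205 190.977 ]
 [617.6145 378.8986]]
redloop 50 px 199.72 174.58 [0.6134 0.2099 0.0847] [0.5896 0.2018 0.1317] [0.6413 0.2162 0.0367]
redloop 52 px 229.96153846153845 184.48076923076923 [0.5943 0.2073 0.1074] [0.5856 0.2034 0.1269] [0.6084 0.2107 0.0835]
blueloop 44 px 159.1590909090909 189.70454545454547 [0.5772 0.3115 0.0796] [0.554  0.3035 0.1257] [0.5989 0.3177 0.0375]
blueloop 48 px 207.5625 211.91666666666666 [0.5555 0.3093 0.1062] [0.5463 0.3091 0.1255] [0.5678 0.3146 0.0876]
```

View pics/crop1.png

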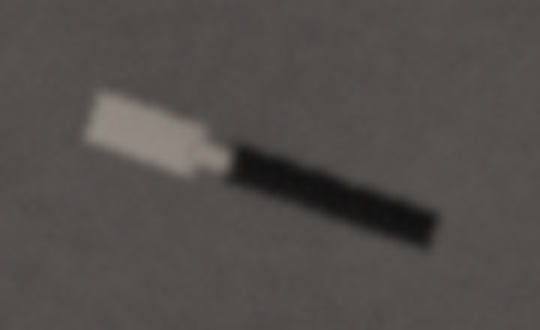

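The crop shows the short spatula: black handle about 91x16 mm running from (235,165) to (435,230), blade to the upper left. It is the 160 mm one, so that is the one to take. Next I plan the approach to the red loop.

```bash
cat > plan.py <<'E'
from h import *
from scipy.spatial.transform import Rotation as Ro
np.set_printoptions(precision=3,suppress=True)
YR=21.8
def tool(yaw,t):
    "tool x heading yaw, tilted t deg so that body leans t toward +heading"
    c,s=np.cos(np.radians(yaw)),np.sin(np.radians(yaw))
    D=np.array([[c,s,0],[s,-c,0],[0,0,-1.]]).T
    return D@Ro.from_euler('y',t,degrees=True).as_matrix()
FOOT={'red':np.array([.6419,.2204,.022]),'blue':np.array([.6011,.3226,.022])}
U=np.array([-.5*np.cos(np.radians(YR)),-.5*np.sin(np.radians(YR)),.866])
JAR={'red':np.array([.6022,.0524,0]),'blue':np.array([.6104,-.0993,0])}
def plan(pos,R,p=None,R0=None,pinch=True,q=True):
    st=ctrl.read_state(); p=st['ee_pos'] if p is None else p; R0=st['eef_rot'] if R0 is None else R0
    pos=np.array(pos)+(R[:,2]*ctrl.pinch_z if pinch else 0)
    d=pos-p; w=Ro.from_matrix(R0.T@R).as_rotvec()/np.pi; n=1
    while max(abs(R0.T@d).max(),abs(R.T@d).max())/n/.08>.99:n+=1
    print("first",R0.T@d/n/.08,w,"rows",int(max(np.ceil(abs(np.linalg.norm(w))*180/7.16),np.ceil(np.linalg.norm(d)/n/.0417)))+1)
    if n>1:print("then x",n-1,R.T@d/n/.08,"rows",int(np.ceil(np.linalg.norm(d)/n/.0417)))
    return pos,R
def state():
    s=ctrl.read_state();print(s['time_s'],s['ee_pos'],s['force'],s['width'],s['gripper_force'],s['qpos']);return s
E
python3 - <<'E'
from plan import *
R=tool(YR,15);g=FOOT['red']+105e-3*U
print(R,g)
# check leaning sign: tool back dir should have + heading component
plan(g-R[:,2]*.09,R)
E
```

```text
[[ 0.897  0.371  0.24 ]
 [ 0.359 -0.928  0.096]
 [ 0.259  0.    -0.966]] [0.593 0.201 0.113]
first [ 0.943 -0.788  0.078] [-0.003  0.083  0.019] rows 4
then x 7 [ 0.844 -0.843  0.305] rows 3
```

```bash
sed -i "s/from_euler('y',t,/from_euler('y',-t,/" plan.py
python3 - <<'E'
from plan import *
R=tool(YR,15);g=FOOT['red']+105e-3*U
print(R[:,2])
plan(g-R[:,2]*.09,R)
E
```

```text
[-0.24  -0.096 -0.966]
first [ 0.89  -0.697  0.069] [ 0.002 -0.083  0.019] rows 4
then x 8 [ 0.835 -0.75  -0.153] rows 3
```

send_rows:
  moves:
    - [0.89,-0.697,0.069,0.002,-0.083,0.019,0]
    - [0.89,-0.697,0.069,0.002,-0.083,0.019,0]
    - [0.89,-0.697,0.069,0.002,-0.083,0.019,0]
    - [0.89,-0.697,0.069,0.002,-0.083,0.019,0]

```text
time_s: 0.53
ee_pos: [0.2881, -0.4351, 0.2246]
eef_rot: [[0.895, 0.376, -0.24], [0.364, -0.926, -0.095], [-0.258, -0.002, -0.966]]
force: [-0.3, 0.1, 0.1]
width: 0.0849
gripper_force: 0.0
```

send_rows:
  moves:
    - [0.835,-0.75,-0.153,0,0,0,0]
    - [0.835,-0.75,-0.153,0,0,0,0]
    - [0.835,-0.75,-0.153,0,0,0,0]

```text
time_s: 0.78
ee_pos: [0.3276, -0.354, 0.2195]
eef_rot: [[0.896, 0.374, -0.238], [0.362, -0.928, -0.093], [-0.256, -0.003, -0.967]]
force: [-0.1, -0.3, 0.7]
width: 0.0855
gripper_force: 0.0
```

send_rows:
  moves:
    - [0.835,-0.75,-0.153,0,0,0,0]
    - [0.835,-0.75,-0.153,0,0,0,0]
    - [0.835,-0.75,-0.153,0,0,0,0]

```text
time_s: 1.03
ee_pos: [0.3685, -0.2736, 0.2143]
eef_rot: [[0.896, 0.374, -0.237], [0.362, -0.927, -0.094], [-0.255, -0.001, -0.967]]
force: [-0.4, -0.3, -0.0]
width: 0.0855
gripper_force: 0.0
```

send_rows:
  moves:
    - [0.835,-0.75,-0.153,0,0,0,0]
    - [0.835,-0.75,-0.153,0,0,0,0]
    - [0.835,-0.75,-0.153,0,0,0,0]

```text
time_s: 1.28
ee_pos: [0.4096, -0.1931, 0.2089]
eef_rot: [[0.897, 0.374, -0.237], [0.362, -0.927, -0.095], [-0.255, -0.001, -0.967]]
force: [0.2, 0.0, -1.1]
width: 0.0854
gripper_force: 0.0
```

send_rows:
  moves:
    - [0.835,-0.75,-0.153,0,0,0,0]
    - [0.835,-0.75,-0.153,0,0,0,0]
    - [0.835,-0.75,-0.153,0,0,0,0]

```text
time_s: 1.53
ee_pos: [0.4507, -0.1124, 0.2034]
eef_rot: [[0.897, 0.375, -0.236], [0.362, -0.927, -0.095], [-0.254, -0.0, -0.967]]
force: [0.4, 0.3, -0.7]
width: 0.0856
gripper_force: 0.0
```

send_rows:
  moves:
    - [0.835,-0.75,-0.153,0,0,0,0]
    - [0.835,-0.75,-0.153,0,0,0,0]
    - [0.835,-0.75,-0.153,0,0,0,0]

```text
time_s: 1.78
ee_pos: [0.4917, -0.0315, 0.1978]
eef_rot: [[0.897, 0.375, -0.236], [0.362, -0.927, -0.095], [-0.254, -0.0, -0.967]]
force: [-0.0, 0.1, 0.1]
width: 0.0856
gripper_force: 0.0
```

send_rows:
  moves:
    - [0.835,-0.75,-0.153,0,0,0,0]
    - [0.835,-0.75,-0.153,0,0,0,0]
    - [0.835,-0.75,-0.153,0,0,0,0]

```text
time_s: 2.03
ee_pos: [0.5324, 0.0495, 0.1922]
eef_rot: [[0.897, 0.374, -0.235], [0.362, -0.927, -0.095], [-0.254, -0.001, -0.967]]
force: [0.6, -1.4, 0.1]
width: 0.0854
gripper_force: 0.0
```

send_rows:
  moves:
    - [0.835,-0.75,-0.153,0,0,0,0]
    - [0.835,-0.75,-0.153,0,0,0,0]
    - [0.835,-0.75,-0.153,0,0,0,0]

```text
time_s: 2.28
ee_pos: [0.5729, 0.1305, 0.1865]
eef_rot: [[0.897, 0.374, -0.236], [0.362, -0.927, -0.094], [-0.254, -0.001, -0.967]]
force: [-0.3, -0.0, -0.2]
width: 0.0854
gripper_force: 0.0
```

send_rows:
  moves:
    - [0.835,-0.75,-0.153,0,0,0,0]
    - [0.835,-0.75,-0.153,0,0,0,0]
    - [0.835,-0.75,-0.153,0,0,0,0]

```text
time_s: 2.53
ee_pos: [0.6132, 0.2114, 0.1806]
eef_rot: [[0.897, 0.374, -0.236], [0.362, -0.927, -0.094], [-0.254, -0.001, -0.967]]
force: [0.4, 0.1, 0.5]
width: 0.0853
gripper_force: 0.0
```

```bash
python3 - <<'E'
from plan import *
state()
R=tool(YR,15);g=FOOT['red']+105e-3*U
plan(g-R[:,2]*.09,R);plan(g,R)
b=snap("side");a=snap("top");save(np.vstack([b["frame"][90:260,140:310],a["frame"][100:270,130:300]]),"pre.png",1.7)
E
```

```text
2.5333 [0.613 0.211 0.181] [0.44 0.15 0.48] 0.08530423826655086 0.0 [16.121 33.435 68.365 -1.442 92.856 84.237]
first [-0.053  0.029 -0.001] [-0.    -0.002  0.001] rows 2
first [-0.029  0.015  0.562] [-0.    -0.002  0.001] rows 3
then x 1 [-0.026  0.015  0.562] rows 2
```

View pics/pre.png

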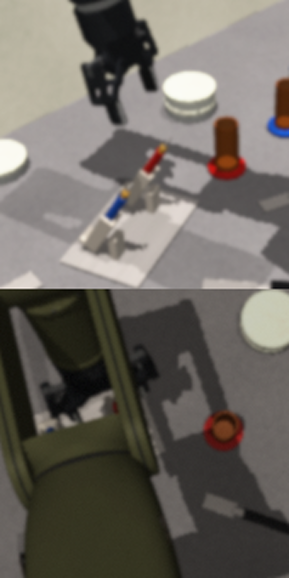

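The gripper hangs over the red loop on its far side, fingers straddling it. In the picture the red loop is at (155,157) in the side half, and nothing is disturbed. I now descend along the tool axis and close.

send_rows:
  moves:
    - [-0.029,0.015,0.562,0,-0.002,0.001,0]
    - [-0.029,0.015,0.562,0,-0.002,0.001,0]
    - [-0.029,0.015,0.562,0,-0.002,0.001,0]

```text
time_s: 2.88
ee_pos: [0.5946, 0.1982, 0.1371]
eef_rot: [[0.895, 0.368, -0.252], [0.353, -0.93, -0.102], [-0.272, 0.002, -0.962]]
force: [0.3, -0.5, 0.2]
width: 0.0856
gripper_force: 0.0
```

send_rows:
  moves:
    - [-0.014,0.007,0.28,0,0,0,0]
    - [-0.026,0.015,0.562,0,0,0,0]
    - [-0.026,0.015,0.562,0,0,0,0]
    - [-0.026,0.015,0.562,0,0,0,120]

```text
time_s: 3.22
ee_pos: [0.5853, 0.1938, 0.097]
eef_rot: [[0.897, 0.368, -0.246], [0.354, -0.93, -0.1], [-0.265, 0.002, -0.964]]
force: [0.3, -0.3, -0.7]
width: 0.0754
gripper_force: 0.0
```

```bash
python3 - <<'E'
from plan import *
state()
R=tool(YR,15);g=FOOT['red']+105e-3*U
plan(g,R)
b=snap("side");save(b["frame"][110:230,180:310],"pre2.png",4)
E
```

```text
3.2167 [0.585 0.194 0.097] [ 0.262 -0.269 -0.723] 0.07544531594317394 0.0 [15.457 35.325 77.913 -1.773 82.035 84.36 ]
first [ 0.068 -0.046  0.009] [ 0.     0.002 -0.001] rows 2
```

View pics/pre2.png

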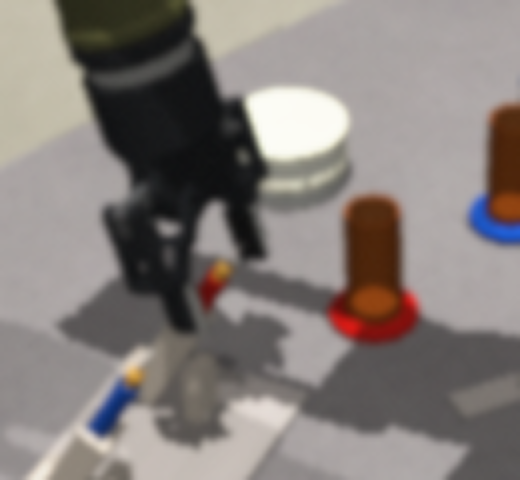

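The red handle top at (213,285) lies between the two fingers. The offset is about 5 mm, so I correct it and close.

send_rows:
  moves:
    - [0.068,-0.046,0.009,0,0.002,-0.001,120]
    - [0.068,-0.046,0.009,0,0.002,-0.001,120]
    - [0.068,-0.046,0.009,0,0.002,-0.001,160]
    - [0.068,-0.046,0.009,0,0.002,-0.001,255]
    - [0.068,-0.046,0.009,0,0.002,-0.001,255]
    - [0.068,-0.046,0.009,0,0.002,-0.001,255]
    - [0.068,-0.046,0.009,0,0.002,-0.001,255]
    - [0.068,-0.046,0.009,0,0.002,-0.001,255]
    - [0.068,-0.046,0.009,0,0.002,-0.001,255]
    - [0.068,-0.046,0.009,0,0.002,-0.001,255]

```text
time_s: 4.1
ee_pos: [0.5891, 0.2005, 0.0947]
eef_rot: [[0.897, 0.372, -0.238], [0.359, -0.928, -0.097], [-0.257, 0.001, -0.966]]
force: [1.2, 0.8, 5.4]
width: 0.0121
gripper_force: 58.5
```

```bash
python3 - <<'E'
from plan import *
s=state()
R=tool(YR,15);g=FOOT['red']+105e-3*U
R0=s['eef_rot']; p=s['ee_pos']-R0[:,2]*ctrl.pinch_z; print("pinch",p,g,R0[:,2])
# lift out along loop axis: 75 mm, keeping R
p1,_=plan(p+U*.080,R0)
E
```

```text
4.1 [0.589 0.2   0.095] [1.151 0.835 5.383] 0.012107846212011927 58.50499927997589 [15.868 35.6   77.597 -1.628 81.607 84.498]
pinch [0.594 0.202 0.113] [0.593 0.201 0.113] [-0.238 -0.097 -0.966]
first [-0.706  0.001 -0.708] [0. 0. 0.] rows 3
```

send_rows:
  moves:
    - [-0.35,0,-0.35,0,0,0,255]
    - [-0.706,0.001,-0.708,0,0,0,255]
    - [-0.706,0.001,-0.708,0,0,0,255]
    - [-0.706,0.001,-0.708,0,0,0,255]

```text
time_s: 4.43
ee_pos: [0.552, 0.1854, 0.1652]
eef_rot: [[0.898, 0.372, -0.236], [0.359, -0.928, -0.096], [-0.255, 0.002, -0.967]]
force: [-1.3, 0.5, -0.5]
width: 0.0121
gripper_force: 58.6
```

```bash
python3 - <<'E'
from plan import *
s=state()
plan(JAR['red']+[0,0,.235],tool(5,45))
E
```

```text
4.4333 [0.552 0.185 0.165] [-1.322  0.513 -0.492] 0.012140695758341473 58.61195504665375 [15.51  28.996 79.145 -1.719 86.507 84.025]
first [-0.183  0.865 -0.316] [ 0.048 -0.167  0.082] rows 6
then x 1 [-0.139  0.856 -0.361] rows 2
```

send_rows:
  moves:
    - [-0.183,0.865,-0.316,0.048,-0.167,0.082,255]
    - [-0.183,0.865,-0.316,0.048,-0.167,0.082,255]
    - [-0.183,0.865,-0.316,0.048,-0.167,0.082,255]
    - [-0.183,0.865,-0.316,0.048,-0.167,0.082,255]
    - [-0.183,0.865,-0.316,0.048,-0.167,0.082,255]
    - [-0.183,0.865,-0.316,0.048,-0.167,0.082,255]
    - [-0.183,0.865,-0.316,0.048,-0.167,0.082,255]

```text
time_s: 5.02
ee_pos: [0.5702, 0.1178, 0.1876]
eef_rot: [[0.699, 0.086, -0.71], [0.06, -0.996, -0.061], [-0.713, -0.0, -0.701]]
force: [-0.7, -0.3, 0.0]
width: 0.0124
gripper_force: 58.5
```

send_rows:
  moves:
    - [-0.139,0.856,-0.361,0,0,0,255]
    - [-0.139,0.856,-0.361,0,0,0,255]
    - [-0.139,0.856,-0.361,0,0,0,255]
    - [-0.139,0.856,-0.361,0,0,0,255]

```text
time_s: 5.35
ee_pos: [0.589, 0.0504, 0.2219]
eef_rot: [[0.706, 0.085, -0.703], [0.06, -0.996, -0.06], [-0.706, 0.0, -0.709]]
force: [0.1, 0.8, -0.7]
width: 0.0122
gripper_force: 58.7
```

```bash
python3 - <<'E'
from plan import *
s=state();R=s['eef_rot']
print("pinch",s['ee_pos']-R[:,2]*ctrl.pinch_z,R)
b=snap("side");a=snap("top");f=b["frame"]
save(f[60:210,200:350],"j1.png",3.8)
# handle axis from red mask in side view
H=cv2.cvtColor(f,cv2.COLOR_RGB2HSV).astype(int);m=((H[...,0]<8)|(H[...,0]>172))&(H[...,1]>140)&(H[...,2]>50)
n,l,st,c=cv2.connectedComponentsWithStats(m.astype(np.uint8));print([(list(st[i]),c[i]) for i in range(1,n) if st[i][4]>15])
def px(P):
    T=np.linalg.inv(b["extrinsics"]);q=b["mtx"]@(T[:3,:3]@P+T[:3,3]);return q[:2]/q[2]
p=s['ee_pos']-R[:,2]*ctrl.pinch_z
for h in(-.105,-.05,0,.013):print(h,px(p+[0,0,h]))
print(px(JAR['red']+[0,0,.092]),px(JAR['red']+[0,0,.0]))
E
```

```text
5.35 [0.589 0.05  0.222] [ 0.058  0.772 -0.651] 0.012214338927800406 58.66645574569702 [  2.055  44.719  53.363  -2.495 126.739  86.51 ]
pinch [0.602 0.052 0.235] [[ 0.706  0.085 -0.703]
 [ 0.06  -0.996 -0.06 ]
 [-0.706  0.    -0.709]]
[([np.int32(272), np.int32(125), np.int32(3), np.int32(26), np.int32(78)], array([273. , 137.5])), ([np.int32(263), np.int32(182), np.int32(22), np.int32(14), np.int32(163)], array([273.644, 189.356]))]
-0.105 [272.638 150.384]
-0.05 [272.406 132.559]
0 [272.183 115.447]
0.013 [272.123 110.847]
[272.537 162.29 ] [272.896 188.978]
```

View pics/j1.png

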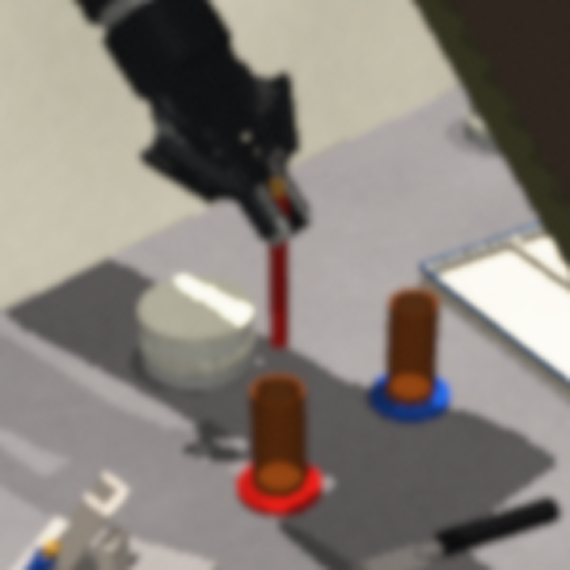

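The red handle hangs vertical at (279,300) in the crop, right over the red jar mouth at (279,382). I lower it next.

```bash
python3 - <<'E'
from plan import *
plan(JAR['red']+[0,0,.120],tool(5,45))
E
```

```text
first [0.509 0.007 0.5  ] [-0.  0.  0.] rows 3
then x 1 [0.508 0.006 0.501] rows 2
```

send_rows:
  moves:
    - [0.254,0.003,0.25,0,0,0,255]
    - [0.509,0.007,0.5,0,0,0,255]
    - [0.509,0.007,0.5,0,0,0,255]
    - [0.509,0.007,0.5,0,0,0,255]

```text
time_s: 5.78
ee_pos: [0.5874, 0.0521, 0.1621]
eef_rot: [[0.698, 0.088, -0.71], [0.062, -0.996, -0.062], [-0.713, -0.001, -0.701]]
force: [-0.3, -0.1, 0.5]
width: 0.0122
gripper_force: 58.6
```

send_rows:
  moves:
    - [0.254,0.003,0.25,0,0,0,255]
    - [0.4,0.005,0.4,0,0,0,255]
    - [0.48,0.006,0.473,0,0,0,255]
    - [0.48,0.006,0.473,0,0,0,255]
    - [0.48,0.006,0.473,0,0,0,255]

```text
time_s: 6.2
ee_pos: [0.5895, 0.0507, 0.1101]
eef_rot: [[0.702, 0.086, -0.707], [0.061, -0.996, -0.061], [-0.71, 0.0, -0.705]]
force: [-0.1, -0.7, 0.1]
width: 0.012
gripper_force: 58.6
```

```bash
python3 - <<'E'
from plan import *
s=state();R=s['eef_rot'];print("pinch",s['ee_pos']-R[:,2]*ctrl.pinch_z)
plan(JAR['red']+[0,0,.1185],tool(5,45))
E
```

```text
6.2 [0.59  0.051 0.11 ] [-0.104 -0.659  0.074] 0.01204604973497928 58.6378276348114 [  2.103  49.891  58.811  -2.267 116.444  86.976]
pinch [0.603 0.052 0.123]
first [ 0.039 -0.007  0.047] [-0.     0.001 -0.   ] rows 2
```

send_rows:
  moves:
    - [0.03,0,0.033,0,0.001,0,255]
    - [0.039,0,0.043,0,0.001,0,255]
    - [0.039,0,0.043,0,0.001,0,255]
    - [0.039,0,0.043,0,0.001,0,255]

```text
time_s: 6.53
ee_pos: [0.5894, 0.0502, 0.105]
eef_rot: [[0.705, 0.086, -0.704], [0.061, -0.996, -0.061], [-0.707, 0.0, -0.707]]
force: [-0.3, 0.3, -0.4]
width: 0.0124
gripper_force: 58.7
```

send_rows:
  moves:
    - [0,0,0,0,0,0,170]
    - [0,0,0,0,0,0,100]
    - [0,0,0,0,0,0,0]
    - [0,0,0,0,0,0,0]
    - [0,0,0,0,0,0,0]
    - [0,0,0,0,0,0,0]

```text
time_s: 7.03
ee_pos: [0.5891, 0.0502, 0.1043]
eef_rot: [[0.704, 0.086, -0.705], [0.061, -0.996, -0.061], [-0.708, 0.0, -0.707]]
force: [1.0, 0.1, 0.3]
width: 0.0831
gripper_force: 0.0
```

send_rows:
  moves:
    - [0,0,-0.3,0,0,0,0]
    - [0,0,-0.95,0,0,0,0]
    - [0,0,-0.95,0,0,0,0]
    - [0,0,-0.95,0,0,0,0]

```text
time_s: 7.37
ee_pos: [0.6454, 0.055, 0.1599]
eef_rot: [[0.709, 0.086, -0.7], [0.061, -0.996, -0.061], [-0.703, 0.0, -0.711]]
force: [0.1, -0.0, -0.6]
width: 0.0857
gripper_force: 0.0
```

```bash
python3 - <<'E'
from plan import *
s=state()
b=snap("side");save(b["frame"][90:220,200:350],"j2.png",4)
R=tool(YR,15);g=FOOT['blue']+105e-3*U
plan(g-R[:,2]*.09,R)
E
```

```text
7.3667 [0.645 0.055 0.16 ] [ 0.141 -0.031 -0.556] 0.08573634228462941 0.0 [  2.233  52.084  45.824  -2.383 126.685  86.68 ]
first [-0.167 -0.814  0.063] [-0.047  0.165 -0.082] rows 6
then x 3 [ 0.059 -0.826 -0.091] rows 2
```

View pics/j2.png

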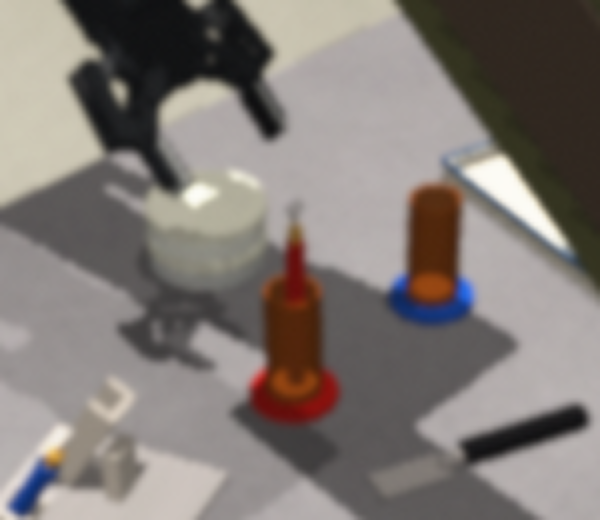

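The red loop stands in the red jar, its collar at (296,235) and its ring at (296,210), and the jar is upright. I raise the arm clear first, then go to the blue loop.

send_rows:
  moves:
    - [-0.53,0,-0.53,0,0,0,0]
    - [-0.53,0,-0.53,0,0,0,0]
    - [-0.53,0,-0.53,0,0,0,0]

```text
time_s: 7.67
ee_pos: [0.6427, 0.0549, 0.2216]
eef_rot: [[0.707, 0.086, -0.702], [0.061, -0.996, -0.061], [-0.705, 0.0, -0.709]]
force: [0.1, -0.1, 2.1]
width: 0.0854
gripper_force: 0.0
```

```bash
python3 - <<'E'
from plan import *
s=state()
R=tool(YR,15);g=FOOT['blue']+105e-3*U
plan(g-R[:,2]*.09,R)
E
```

```text
7.6667 [0.643 0.055 0.222] [ 0.063 -0.088  2.079] 0.08538192002499705 0.0 [  2.23   49.763  42.402  -2.596 132.585  86.352]
first [-0.026 -0.814  0.201] [-0.047  0.164 -0.082] rows 6
then x 3 [ 0.113 -0.825  0.099] rows 2
```

send_rows:
  moves:
    - [-0.026,-0.814,0.201,-0.047,0.164,-0.082,0]
    - [-0.026,-0.814,0.201,-0.047,0.164,-0.082,0]
    - [-0.026,-0.814,0.201,-0.047,0.164,-0.082,0]
    - [-0.026,-0.814,0.201,-0.047,0.164,-0.082,0]
    - [-0.026,-0.814,0.201,-0.047,0.164,-0.082,0]
    - [-0.026,-0.814,0.201,-0.047,0.164,-0.082,0]
    - [-0.026,-0.814,0.201,-0.047,0.164,-0.082,0]

```text
time_s: 8.25
ee_pos: [0.6219, 0.1186, 0.2081]
eef_rot: [[0.895, 0.37, -0.248], [0.357, -0.929, -0.097], [-0.266, -0.002, -0.964]]
force: [-0.2, -0.1, -0.4]
width: 0.0852
gripper_force: 0.0
```

send_rows:
  moves:
    - [0.113,-0.825,0.099,0,0,0,0]
    - [0.113,-0.825,0.099,0,0,0,0]

```text
time_s: 8.42
ee_pos: [0.606, 0.1831, 0.1963]
eef_rot: [[0.896, 0.366, -0.249], [0.354, -0.93, -0.095], [-0.267, -0.003, -0.964]]
force: [-0.8, -0.2, 0.4]
width: 0.0852
gripper_force: 0.0
```

send_rows:
  moves:
    - [0.113,-0.825,0.099,0,0,0,0]
    - [0.113,-0.825,0.099,0,0,0,0]

```text
time_s: 8.58
ee_pos: [0.5872, 0.2486, 0.1854]
eef_rot: [[0.895, 0.369, -0.251], [0.356, -0.93, -0.096], [-0.268, -0.004, -0.963]]
force: [0.3, 0.5, 0.6]
width: 0.0857
gripper_force: 0.0
```

send_rows:
  moves:
    - [0.113,-0.825,0.099,0,0,0,0]
    - [0.113,-0.825,0.099,0,0,0,0]
    - [0.113,-0.825,0.099,0,0,0,0]
    - [0.113,-0.825,0.099,0,0,0,0]

```text
time_s: 8.92
ee_pos: [0.5693, 0.311, 0.1755]
eef_rot: [[0.894, 0.372, -0.25], [0.358, -0.928, -0.099], [-0.268, -0.001, -0.963]]
force: [0.7, -1.0, -0.5]
width: 0.0854
gripper_force: 0.0
```

```bash
python3 - <<'E'
from plan import *
s=state()
R=tool(YR,15);g=FOOT['blue']+105e-3*U
plan(g-R[:,2]*.045,R);plan(g,R,g+R[:,2]*(ctrl.pinch_z-.045),R)
E
```

```text
8.9167 [0.569 0.311 0.175] [ 0.677 -1.037 -0.464] 0.08538665964293923 0.0 [24.479 34.085 68.091  0.766 93.379 92.593]
first [-0.018  0.013  0.487] [-0.     0.003  0.   ] rows 2
first [ 0.    -0.     0.562] [0. 0. 0.] rows 3
```

send_rows:
  moves:
    - [-0.018,0.013,0.25,0,0.003,0,0]
    - [-0.018,0.013,0.487,0,0.003,0,0]
    - [-0.018,0.013,0.487,0,0.003,0,0]
    - [-0.018,0.013,0.487,0,0.003,0,0]

```text
time_s: 9.25
ee_pos: [0.559, 0.3029, 0.1395]
eef_rot: [[0.898, 0.368, -0.241], [0.356, -0.93, -0.095], [-0.259, -0.001, -0.966]]
force: [-0.4, -0.1, -0.0]
width: 0.0852
gripper_force: 0.0
```

send_rows:
  moves:
    - [0,0,0.28,0,0,0,0]
    - [0,0,0.54,0,0,0,0]
    - [0,0,0.54,0,0,0,0]
    - [0,0,0.54,0,0,0,0]

```text
time_s: 9.58
ee_pos: [0.5492, 0.3, 0.0993]
eef_rot: [[0.898, 0.369, -0.238], [0.357, -0.929, -0.093], [-0.256, -0.001, -0.967]]
force: [0.6, -0.1, 0.7]
width: 0.0855
gripper_force: 0.0
```

```bash
python3 - <<'E'
from plan import *
s=state()
R=tool(YR,15);g=FOOT['blue']+105e-3*U
plan(g,R)
E
```

```text
9.5833 [0.549 0.3   0.099] [ 0.55  -0.131  0.717] 0.08545624414841935 0.0 [24.332 35.531 76.939  0.76  82.342 92.448]
first [ 0.005 -0.021  0.057] [-0.001 -0.001 -0.001] rows 2
```

send_rows:
  moves:
    - [0.005,-0.015,0.057,0,0,0,60]
    - [0.005,-0.015,0.057,0,0,0,120]
    - [0.005,-0.015,0.057,0,0,0,160]
    - [0.005,-0.015,0.057,0,0,0,255]
    - [0.005,-0.015,0.057,0,0,0,255]
    - [0.005,-0.015,0.057,0,0,0,255]
    - [0.005,-0.015,0.057,0,0,0,255]
    - [0.005,-0.015,0.057,0,0,0,255]
    - [0.005,-0.015,0.057,0,0,0,255]

```text
time_s: 10.33
ee_pos: [0.5478, 0.3017, 0.0954]
eef_rot: [[0.898, 0.371, -0.236], [0.359, -0.929, -0.093], [-0.254, -0.002, -0.967]]
force: [0.2, 0.1, 2.8]
width: 0.0122
gripper_force: 58.5
```

send_rows:
  moves:
    - [-0.35,0,-0.35,0,0,0,255]
    - [-0.706,0.001,-0.708,0,0,0,255]
    - [-0.706,0.001,-0.708,0,0,0,255]
    - [-0.706,0.001,-0.708,0,0,0,255]

```text
time_s: 10.67
ee_pos: [0.5108, 0.2869, 0.1662]
eef_rot: [[0.899, 0.371, -0.233], [0.359, -0.929, -0.091], [-0.25, -0.002, -0.968]]
force: [0.1, -0.2, -0.4]
width: 0.0116
gripper_force: 58.5
```

```bash
python3 - <<'E'
from plan import *
s=state()
# rise & right it in place, then over red jar (tip .161) high, then down over blue
t=JAR['blue']+[0,0,.30]
plan(t,tool(-5,45))
E
```

```text
10.6667 [0.511 0.287 0.166] [ 0.114 -0.232 -0.36 ] 0.011585908044703217 58.52462947368622 [24.661 29.032 78.862  0.831 86.575 92.736]
first [-0.227  0.974 -0.255] [ 0.074 -0.166  0.131] rows 7
then x 4 [-0.002  0.94  -0.425] rows 2
```

```bash
python3 - <<'E'
from plan import *
s=state();R=tool(-5,45)
p=s['ee_pos']-s['eef_rot'][:,2]*ctrl.pinch_z
t1=p+[.02,-.03,.07]; P1,_=plan(t1,R)
t2=np.array([*(JAR['blue'][:2]),.285]); plan(t2,R,P1,R)
print(t1)
E
```

```text
10.6667 [0.511 0.287 0.166] [ 0.114 -0.232 -0.36 ] 0.011585908044703217 58.52462947368622 [24.661 29.032 78.862  0.831 86.575 92.736]
first [-0.23   0.365 -0.908] [ 0.074 -0.166  0.131] rows 7
first [ 0.133  0.875 -0.242] [0. 0. 0.] rows 3
then x 4 [ 0.133  0.875 -0.242] rows 2
[0.535 0.259 0.254]
```

send_rows:
  moves:
    - [-0.23,0.365,-0.908,0.074,-0.166,0.131,255]
    - [-0.23,0.365,-0.908,0.074,-0.166,0.131,255]
    - [-0.23,0.365,-0.908,0.074,-0.166,0.131,255]
    - [-0.23,0.365,-0.908,0.074,-0.166,0.131,255]
    - [-0.23,0.365,-0.908,0.074,-0.166,0.131,255]
    - [-0.23,0.365,-0.908,0.074,-0.166,0.131,255]
    - [-0.23,0.365,-0.908,0.074,-0.166,0.131,255]
    - [-0.23,0.365,-0.908,0.074,-0.166,0.131,255]

```text
time_s: 11.33
ee_pos: [0.5222, 0.2588, 0.2361]
eef_rot: [[0.7, -0.088, -0.709], [-0.064, -0.996, 0.06], [-0.711, 0.003, -0.703]]
force: [0.3, -0.3, 0.1]
width: 0.0119
gripper_force: 58.5
```

send_rows:
  moves:
    - [0.133,0.875,-0.242,0,0,0,255]
    - [0.133,0.875,-0.242,0,0,0,255]
    - [0.133,0.875,-0.242,0,0,0,255]

```text
time_s: 11.58
ee_pos: [0.5378, 0.1838, 0.246]
eef_rot: [[0.705, -0.089, -0.704], [-0.067, -0.996, 0.059], [-0.706, 0.005, -0.708]]
force: [0.1, -0.1, -0.8]
width: 0.0119
gripper_force: 58.6
```

send_rows:
  moves:
    - [0.133,0.875,-0.242,0,0,0,255]
    - [0.133,0.875,-0.242,0,0,0,255]
    - [0.133,0.875,-0.242,0,0,0,255]

```text
time_s: 11.83
ee_pos: [0.5528, 0.1122, 0.2525]
eef_rot: [[0.705, -0.09, -0.703], [-0.067, -0.996, 0.06], [-0.706, 0.005, -0.708]]
force: [-0.7, 0.0, 0.3]
width: 0.0123
gripper_force: 58.7
```

send_rows:
  moves:
    - [0.133,0.875,-0.242,0,0,0,255]
    - [0.133,0.875,-0.242,0,0,0,255]
    - [0.133,0.875,-0.242,0,0,0,255]

```text
time_s: 12.08
ee_pos: [0.5679, 0.0408, 0.2585]
eef_rot: [[0.705, -0.09, -0.703], [-0.067, -0.996, 0.06], [-0.706, 0.005, -0.708]]
force: [-0.4, 0.8, -0.4]
width: 0.0121
gripper_force: 58.7
```

send_rows:
  moves:
    - [0.133,0.875,-0.242,0,0,0,255]
    - [0.133,0.875,-0.242,0,0,0,255]
    - [0.133,0.875,-0.242,0,0,0,255]

```text
time_s: 12.33
ee_pos: [0.5828, -0.0306, 0.2645]
eef_rot: [[0.705, -0.09, -0.704], [-0.068, -0.996, 0.06], [-0.706, 0.005, -0.708]]
force: [0.9, -0.4, -0.4]
width: 0.0122
gripper_force: 58.7
```

send_rows:
  moves:
    - [0.133,0.875,-0.242,0,0,0,255]
    - [0.133,0.875,-0.242,0,0,0,255]
    - [0.133,0.875,-0.242,0,0,0,255]
    - [0.133,0.875,-0.242,0,0,0,255]

```text
time_s: 12.67
ee_pos: [0.5971, -0.0984, 0.2705]
eef_rot: [[0.704, -0.088, -0.705], [-0.064, -0.996, 0.061], [-0.708, 0.002, -0.706]]
force: [-0.5, 0.9, -0.3]
width: 0.012
gripper_force: 58.7
```

```bash
python3 - <<'E'
from plan import *
s=state();R=s['eef_rot'];p=s['ee_pos']-R[:,2]*ctrl.pinch_z;print("pinch",p)
b=snap("side");save(b["frame"][40:210,200:370],"j3.png",3.4)
def px(P):
    T=np.linalg.inv(b["extrinsics"]);q=b["mtx"]@(T[:3,:3]@P+T[:3,3]);return q[:2]/q[2]
H=cv2.cvtColor(b["frame"],cv2.COLOR_RGB2HSV).astype(int);m=(H[...,0]>105)&(H[...,0]<130)&(H[...,1]>120)&(H[...,2]>50)
n,l,st,c=cv2.connectedComponentsWithStats(m.astype(np.uint8));print([(list(map(int,st[i])),c[i]) for i in range(1,n) if st[i][4]>15])
print(px(p+[0,0,-.105]),px(p+[0,0,-.02]),px(JAR['blue']+[0,0,.004]))
for z in(.20,.131):plan(JAR['blue']+[0,0,z],tool(-5,45))
E
```

```text
12.6667 [ 0.597 -0.098  0.27 ] [-0.544  0.941 -0.262] 0.012007825765769104 58.74259114265442 [-10.812  44.476  47.124  -5.691 133.158  82.112]
pinch [ 0.61  -0.1    0.284]
[([466, 15, 46, 65, 2256], array([491.653,  48.158])), ([309, 86, 4, 27, 75], array([310.627,  98.867])), ([298, 159, 20, 12, 124], array([307.218, 165.726]))]
[309.606 112.581] [310.843  84.221] [307.283 164.136]
first [0.745 0.009 0.735] [ 0.     0.001 -0.   ] rows 4
first [0.678 0.004 0.672] [ 0.     0.001 -0.   ] rows 3
then x 1 [0.677 0.005 0.673] rows 2
```

View pics/j3.png

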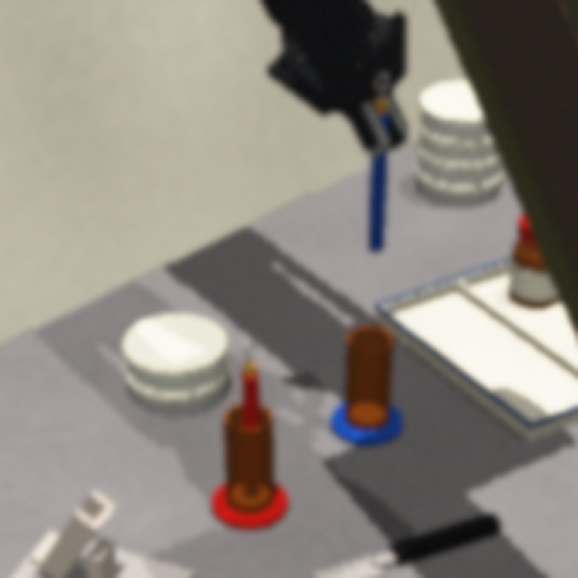

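The blue handle hangs vertical at (377,200) in the crop over the blue jar mouth at (369,335), and the red jar is undisturbed. The measured pinch point agrees with the jar position, so I lower it.

send_rows:
  moves:
    - [0.37,0.004,0.37,0,0.001,0,255]
    - [0.745,0.009,0.735,0,0.001,0,255]
    - [0.745,0.009,0.735,0,0.001,0,255]
    - [0.745,0.009,0.735,0,0.001,0,255]
    - [0.745,0.009,0.735,0,0.001,0,255]

```text
time_s: 13.13
ee_pos: [0.5972, -0.0979, 0.1883]
eef_rot: [[0.704, -0.086, -0.705], [-0.062, -0.996, 0.059], [-0.707, 0.002, -0.707]]
force: [0.9, -0.9, -0.5]
width: 0.0127
gripper_force: 58.7
```

```bash
python3 - <<'E'
from plan import *
plan(JAR['blue']+[0,0,.123],tool(-5,45))
E
```

```text
first [0.695 0.001 0.694] [ 0.001  0.    -0.   ] rows 3
```

send_rows:
  moves:
    - [0.35,0,0.35,0,0,0,255]
    - [0.6,0,0.6,0,0,0,255]
    - [0.695,0,0.694,0,0,0,255]
    - [0.695,0,0.694,0,0,0,255]
    - [0.735,0,0.734,0,0,0,255]
    - [0.735,0,0.734,0,0,0,255]
    - [0.735,0,0.734,0,0,0,255]

```text
time_s: 13.72
ee_pos: [0.5982, -0.0996, 0.1055]
eef_rot: [[0.707, -0.088, -0.702], [-0.064, -0.996, 0.06], [-0.705, 0.003, -0.709]]
force: [-0.1, -0.0, 1.3]
width: 0.0121
gripper_force: 59.2
```

```bash
python3 - <<'E'
from plan import *
s=state();R=s['eef_rot'];print("pinch",s['ee_pos']-R[:,2]*ctrl.pinch_z)
E
```

```text
13.7167 [ 0.598 -0.1    0.105] [-0.067 -0.038  1.297] 0.01211526198374147 59.16278421878815 [-10.859  51.003  56.619  -4.743 116.946  83.815]
pinch [ 0.611 -0.101  0.119]
```

send_rows:
  moves:
    - [0,0,0,0,0,0,170]
    - [0,0,0,0,0,0,100]
    - [0,0,0,0,0,0,0]
    - [0,0,0,0,0,0,0]
    - [0,0,0,0,0,0,0]
    - [0,0,0,0,0,0,0]

```text
time_s: 14.22
ee_pos: [0.5972, -0.0995, 0.1034]
eef_rot: [[0.704, -0.088, -0.705], [-0.064, -0.996, 0.06], [-0.707, 0.003, -0.707]]
force: [1.5, 0.3, 0.0]
width: 0.083
gripper_force: 0.0
```

send_rows:
  moves:
    - [0,0,-0.3,0,0,0,0]
    - [0,0,-0.95,0,0,0,0]
    - [0,0,-0.95,0,0,0,0]
    - [0,0,-0.95,0,0,0,0]

```text
time_s: 14.55
ee_pos: [0.6534, -0.1044, 0.1591]
eef_rot: [[0.709, -0.087, -0.7], [-0.064, -0.996, 0.059], [-0.702, 0.003, -0.712]]
force: [-0.5, -0.7, 0.6]
width: 0.0852
gripper_force: 0.0
```

send_rows:
  moves:
    - [-0.75,0,-0.75,0,0,0,0]
    - [-0.75,0,-0.75,0,0,0,0]
    - [-0.75,0,-0.75,0,0,0,0]
    - [-0.75,0,-0.75,0,0,0,0]

```text
time_s: 14.88
ee_pos: [0.6511, -0.104, 0.2446]
eef_rot: [[0.708, -0.088, -0.701], [-0.065, -0.996, 0.059], [-0.703, 0.003, -0.711]]
force: [-0.6, 0.3, 0.5]
width: 0.0854
gripper_force: 0.0
```

```bash
python3 - <<'E'
from plan import *
s=state()
R=tool(71,0)
P1,_=plan([.52,-.04,.23],R)
plan([.463,-.007,.12],R,P1,R)
E
```

```text
14.8833 [ 0.651 -0.104  0.245] [-0.643  0.275  0.473] 0.085379613242373 0.0 [-10.504  50.495  37.553  -5.766 136.354  82.047]
first [-0.459 -0.327  0.746] [-0.163  0.211 -0.4  ] rows 14
then x 1 [ 0.111 -0.905  0.208] rows 2
first [ 0.079 -0.404  0.688] [0. 0. 0.] rows 3
then x 1 [ 0.079 -0.404  0.688] rows 2
```

send_rows:
  moves:
    - [-0.459,-0.327,0.746,-0.163,0.211,-0.4,0]
    - [-0.459,-0.327,0.746,-0.163,0.211,-0.4,0]
    - [-0.459,-0.327,0.746,-0.163,0.211,-0.4,0]
    - [-0.459,-0.327,0.746,-0.163,0.211,-0.4,0]
    - [-0.459,-0.327,0.746,-0.163,0.211,-0.4,0]
    - [-0.459,-0.327,0.746,-0.163,0.211,-0.4,0]
    - [-0.459,-0.327,0.746,-0.163,0.211,-0.4,0]
    - [-0.459,-0.327,0.746,-0.163,0.211,-0.4,0]
    - [-0.459,-0.327,0.746,-0.163,0.211,-0.4,0]
    - [-0.459,-0.327,0.746,-0.163,0.211,-0.4,0]
    - [-0.459,-0.327,0.746,-0.163,0.211,-0.4,0]
    - [-0.459,-0.327,0.746,-0.163,0.211,-0.4,0]
    - [-0.459,-0.327,0.746,-0.163,0.211,-0.4,0]
    - [-0.459,-0.327,0.746,-0.163,0.211,-0.4,0]
    - [-0.459,-0.327,0.746,-0.163,0.211,-0.4,0]
    - [-0.459,-0.327,0.746,-0.163,0.211,-0.4,0]

```text
time_s: 16.22
ee_pos: [0.5854, -0.0717, 0.2248]
eef_rot: [[0.327, 0.945, -0.007], [0.945, -0.327, 0.003], [0.0, -0.008, -1.0]]
force: [0.2, -0.9, 0.1]
width: 0.0854
gripper_force: 0.0
```

send_rows:
  moves:
    - [0.111,-0.905,0.208,0,0,0,0]
    - [0.111,-0.905,0.208,0,0,0,0]
    - [0.111,-0.905,0.208,0,0,0,0]

```text
time_s: 16.47
ee_pos: [0.5106, -0.0366, 0.2058]
eef_rot: [[0.325, 0.945, -0.02], [0.946, -0.325, 0.006], [-0.001, -0.021, -1.0]]
force: [-0.7, 0.5, -0.7]
width: 0.0853
gripper_force: 0.0
```

```bash
python3 - <<'E'
from plan import *
s=state();print(s['eef_rot'])
R=tool(71,0)
plan([.463,-.007,.10],R)
b=snap("side");save(b["frame"][60:240,200:400],"s1.png",3)
E
```

```text
16.4667 [ 0.511 -0.037  0.206] [-0.743  0.486 -0.725] 0.08534353496658853 0.0 [-8.93  14.423 94.98   0.145 71.777  9.994]
[[ 0.325  0.945 -0.02 ]
 [ 0.946 -0.325  0.006]
 [-0.001 -0.021 -1.   ]]
first [ 0.079 -0.325  0.785] [-0.007  0.     0.   ] rows 3
then x 1 [ 0.078 -0.341  0.778] rows 2
```

View pics/s1.png

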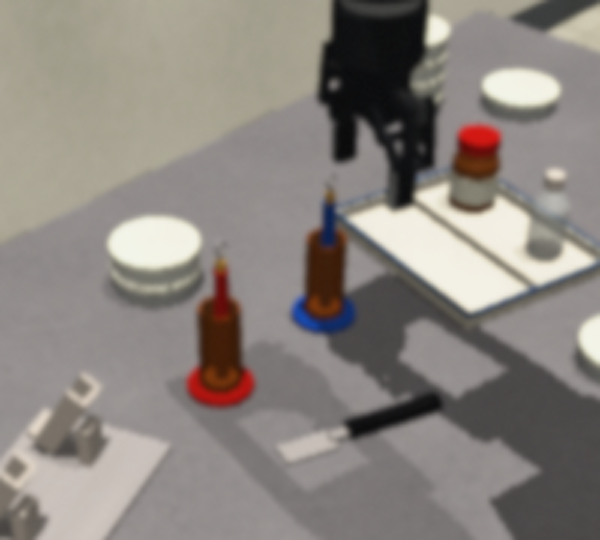

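Both loops stand in their matching jars: blue at (328,215), red at (220,280). The spatula is unmoved at (360,430). I descend to it.

send_rows:
  moves:
    - [0.079,-0.325,0.785,-0.007,0,0,0]
    - [0.079,-0.325,0.785,-0.007,0,0,0]
    - [0.079,-0.325,0.785,-0.007,0,0,0]

```text
time_s: 16.77
ee_pos: [0.4916, -0.0237, 0.1424]
eef_rot: [[0.325, 0.946, 0.004], [0.946, -0.325, -0.003], [-0.002, 0.005, -1.0]]
force: [-1.4, 0.1, -0.6]
width: 0.0855
gripper_force: 0.0
```

send_rows:
  moves:
    - [0.078,-0.341,0.778,0,0,0,0]
    - [0.078,-0.341,0.778,0,0,0,0]
    - [0.078,-0.341,0.778,0,0,0,0]
    - [0.078,-0.341,0.778,0,0,0,0]

```text
time_s: 17.1
ee_pos: [0.4752, -0.0109, 0.0842]
eef_rot: [[0.325, 0.946, 0.015], [0.946, -0.325, -0.005], [0.0, 0.015, -1.0]]
force: [-0.2, -0.1, 0.3]
width: 0.0853
gripper_force: 0.0
```

```bash
python3 - <<'E'
from plan import *
s=state()
plan([.463,-.007,.004],tool(71,0),pinch=False)
E
```

```text
17.1 [ 0.475 -0.011  0.084] [-0.174 -0.062  0.273] 0.0853471751717287 0.0 [ -6.267  19.25  109.787  -0.234  50.097  12.855]
first [-0.002 -0.088  0.5  ] [ 0.005 -0.     0.   ] rows 2
then x 1 [-0.002 -0.08   0.501] rows 1
```

send_rows:
  moves:
    - [-0.002,-0.16,0.25,0.005,0,0,0]
    - [-0.002,-0.16,0.5,0.005,0,0,0]
    - [-0.002,-0.16,0.5,0.005,0,0,0]
    - [-0.002,-0.16,0.5,0.005,0,0,0]

```text
time_s: 17.43
ee_pos: [0.4652, -0.0076, 0.0452]
eef_rot: [[0.326, 0.945, 0.004], [0.945, -0.326, 0.0], [0.001, 0.003, -1.0]]
force: [0.7, 0.4, 0.7]
width: 0.0857
gripper_force: 0.0
```

```bash
python3 - <<'E'
from plan import *
s=state()
plan([.463,-.007,.004],tool(71,0),pinch=False)
E
```

```text
17.4333 [ 0.465 -0.008  0.045] [0.723 0.362 0.732] 0.08572543118743217 0.0 [ -6.156  22.472 112.907   0.036  44.413  12.834]
first [-0.003 -0.03   0.515] [ 0.001 -0.    -0.   ] rows 2
```

send_rows:
  moves:
    - [-0.003,-0.03,0.3,0,0,0,0]
    - [-0.003,-0.03,0.48,0,0,0,0]
    - [-0.003,-0.03,0.51,0,0,0,0]
    - [-0.003,-0.03,0.51,0,0,0,0]
    - [-0.003,-0.03,0.51,0,0,0,130]
    - [-0.003,-0.03,0.51,0,0,0,170]
    - [-0.003,-0.03,0.51,0,0,0,255]
    - [-0.003,-0.03,0.51,0,0,0,255]
    - [-0.003,-0.03,0.51,0,0,0,255]
    - [-0.003,-0.03,0.51,0,0,0,255]
    - [-0.003,-0.03,0.51,0,0,0,255]
    - [-0.003,-0.03,0.51,0,0,0,255]

```text
time_s: 18.43
ee_pos: [0.4605, -0.0064, 0.0038]
eef_rot: [[0.326, 0.945, 0.002], [0.945, -0.326, 0.0], [0.001, 0.002, -1.0]]
force: [-0.8, 0.4, 6.1]
width: 0.0145
gripper_force: 58.8
```

```bash
python3 - <<'E'
from plan import *
s=state()
plan([.463,-.007,.004],tool(71,0),pinch=False)
E
```

```text
18.4333 [ 0.46  -0.006  0.004] [-0.809  0.373  6.075] 0.014470660317422139 58.832842111587524 [ -6.087  26.476 115.641   0.064  37.773  12.877]
first [ 0.003  0.032 -0.002] [ 0.001 -0.    -0.   ] rows 2
```

send_rows:
  moves:
    - [0,0,-0.4,0,0,0,255]
    - [0,0,-0.95,0,0,0,255]
    - [0,0,-0.95,0,0,0,255]
    - [0,0,-0.95,0,0,0,255]
    - [0,0,-0.95,0,0,0,255]

```text
time_s: 18.85
ee_pos: [0.4598, -0.0064, 0.0793]
eef_rot: [[0.326, 0.946, 0.001], [0.946, -0.326, 0.0], [0.001, 0.001, -1.0]]
force: [-0.4, 0.6, -1.1]
width: 0.0145
gripper_force: 59.2
```

send_rows:
  moves:
    - [0,0,-0.95,0,0,0,255]
    - [0,0,-0.95,0,0,0,255]
    - [0,0,-0.95,0,0,0,255]

```text
time_s: 19.1
ee_pos: [0.463, -0.0067, 0.1586]
eef_rot: [[0.325, 0.946, 0.008], [0.946, -0.325, -0.0], [0.002, 0.007, -1.0]]
force: [1.0, -0.5, -1.2]
width: 0.0142
gripper_force: 59.3
```

send_rows:
  moves:
    - [0,0,-0.7,0,0,0,255]
    - [0,0,-0.7,0,0,0,255]
    - [0,0,-0.7,0,0,0,255]

```text
time_s: 19.35
ee_pos: [0.4617, -0.0067, 0.2128]
eef_rot: [[0.326, 0.945, 0.005], [0.946, -0.326, 0.0], [0.002, 0.005, -1.0]]
force: [0.8, -0.5, -1.7]
width: 0.014
gripper_force: 59.3
```

```bash
cat > tr.py <<'E'
from meas import *
P=pts(a)
m=box((va>100)&(sa<90),345,398,135,245)  # left compartment region only, bright
m=cv2.morphologyEx(m.astype(np.uint8),cv2.MORPH_OPEN,np.ones((3,3)))
n,l,st,c=cv2.connectedComponentsWithStats(m);i=1+np.argmax(st[1:,4]);print(st[i],c[i])
r=cv2.minAreaRect((proj(a,cont(l==i),.004)*1000).astype(np.float32));print(r,cv2.boxPoints(r))
E
python3 tr.py; python3 -c "
from plan import *
s=state()"
```

```text
[ 355  141   43   92 3131] [379.1565 186.5928]
((594.6444091796875, -258.5991516113281), (113.26268005371094, 245.3386993408203), 87.91524505615234) [[ 469.9962 -310.7306]
 [ 715.1724 -319.6555]
 [ 719.2927 -206.4677]
 [ 474.1164 -197.5428]]
19.45 [ 0.459 -0.006  0.21 ] [-0.622  0.189 -1.005] 0.014042364294316026 59.30324077606201 [ -6.103   9.459 101.17    0.04   69.441  12.885]
```

```bash
cat >> tr.py <<'E'
k=(l==i); L=[];
for v in range(155,220):
    u=np.nonzero(k[v])[0]
    if len(u):L.append((u[0],v))
L=np.array(L); q=proj(a,L,.004);f=cv2.fitLine((q*1000).astype(np.float32),cv2.DIST_HUBER,0,.01,.01).ravel();print("inner left edge floor",f,np.degrees(np.arctan2(f[1],f[0])))
g=cv2.cvtColor(a["frame"],cv2.COLOR_RGB2GRAY).astype(int)
D=[]
for v in range(160,222):
    u0=L[L[:,1]==v][0,0]; w=g[v,u0+22:u0+45]; D.append((u0+22+np.argmin(w),v))
q=proj(a,np.array(D),.018);f=cv2.fitLine((q*1000).astype(np.float32),cv2.DIST_HUBER,0,.01,.01).ravel();print("divider",f,np.degrees(np.arctan2(f[1],f[0])))
print(ray(a,376,185.7,.004))
E
python3 tr.py|tail -3
```

```text
[ 719.2927 -206.4677]
 [ 474.1164 -197.5428]]
inner left edge floor [   0.9792   -0.2029  607.3084 -213.3585] -11.705421Traceback (most recent call last):
  File "tr.py", line 15, in <module>
    u0=L[L[:,1]==v][0,0]; w=g[v,u0+22:u0+45]; D.append((u0+22+np.argmin(w),v))
       ~~~~~~~~~~~~^^^^^
IndexError: index 0 is out of bounds for axis 0 with size 0
```

```bash
python3 - <<'E'
from plan import *
s=state();R=tool(-11.7,0)
P,_=plan([.5806,-.2548,.20],R,pinch=False)
E
```

```text
19.55 [ 0.458 -0.006  0.209] [ 0.631 -0.122 -1.307] 0.013747963064316106 59.303879141807556 [ -6.102   9.516 101.25    0.041  69.47   12.885]
first [-0.813  0.82   0.033] [-0.001  0.001  0.459] rows 13
then x 2 [0.71  0.91  0.037] rows 3
```

send_rows:
  moves:
    - [-0.813,0.82,0.033,0,0,0.459,255]
    - [-0.813,0.82,0.033,0,0,0.459,255]
    - [-0.813,0.82,0.033,0,0,0.459,255]
    - [-0.813,0.82,0.033,0,0,0.459,255]
    - [-0.813,0.82,0.033,0,0,0.459,255]
    - [-0.813,0.82,0.033,0,0,0.459,255]
    - [-0.813,0.82,0.033,0,0,0.459,255]
    - [-0.813,0.82,0.033,0,0,0.459,255]
    - [-0.813,0.82,0.033,0,0,0.459,255]
    - [-0.813,0.82,0.033,0,0,0.459,255]
    - [-0.813,0.82,0.033,0,0,0.459,255]
    - [-0.813,0.82,0.033,0,0,0.459,255]
    - [-0.813,0.82,0.033,0,0,0.459,255]
    - [-0.813,0.82,0.033,0,0,0.459,255]

```text
time_s: 20.72
ee_pos: [0.4996, -0.0891, 0.2067]
eef_rot: [[0.98, -0.199, -0.003], [-0.199, -0.98, 0.002], [-0.003, -0.001, -1.0]]
force: [0.7, -0.3, -0.6]
width: 0.0144
gripper_force: 59.3
```

send_rows:
  moves:
    - [0.71,0.91,0.037,0,0,0,255]
    - [0.71,0.91,0.037,0,0,0,255]
    - [0.71,0.91,0.037,0,0,0,255]

```text
time_s: 20.97
ee_pos: [0.5448, -0.1771, 0.2048]
eef_rot: [[0.98, -0.201, 0.003], [-0.201, -0.98, -0.003], [0.004, 0.003, -1.0]]
force: [0.7, 1.1, -0.5]
width: 0.014
gripper_force: 59.3
```

send_rows:
  moves:
    - [0.71,0.91,0.037,0,0,0,255]
    - [0.71,0.91,0.037,0,0,0,255]
    - [0.71,0.91,0.037,0,0,0,255]
    - [0.71,0.91,0.037,0,0,0,255]

```text
time_s: 21.3
ee_pos: [0.5838, -0.2581, 0.2009]
eef_rot: [[0.979, -0.203, 0.0], [-0.203, -0.979, -0.0], [0.0, -0.0, -1.0]]
force: [0.5, 1.7, -0.9]
width: 0.0139
gripper_force: 59.3
```

```bash
python3 - <<'E'
from plan import *
s=state();print(s['eef_rot']);R=tool(-11.7,0)
P,_=plan([.5806,-.2548,.06],R,pinch=False)
b=snap("side");save(b["frame"][60:220,270:440],"t1.png",3.5)
E
```

```text
21.3 [ 0.584 -0.258  0.201] [ 0.503  1.676 -0.857] 0.013918851283912424 59.30066406726837 [-27.65   23.86   80.842   0.008  75.277  74.056]
[[ 0.979 -0.203  0.   ]
 [-0.203 -0.979 -0.   ]
 [ 0.    -0.    -1.   ]]
first [-0.024 -0.016  0.881] [-0. -0. -0.] rows 3
then x 1 [-0.024 -0.016  0.881] rows 2
```

View pics/t1.png

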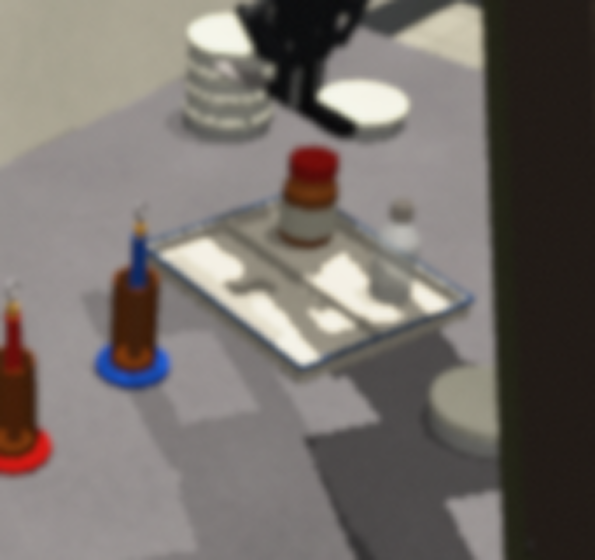

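The spatula is held at crop (330,120) with its blade to the left at (230,75), above and along the free compartment, with the blade perhaps slightly drooped. The bottles are untouched. I lower it next.

send_rows:
  moves:
    - [-0.03,-0.02,0.4,0,0,0,255]
    - [-0.03,-0.03,0.881,0,0,0,255]
    - [-0.03,-0.03,0.881,0,0,0,255]
    - [-0.03,-0.03,0.881,0,0,0,255]

```text
time_s: 21.68
ee_pos: [0.578, -0.2494, 0.1299]
eef_rot: [[0.98, -0.2, -0.006], [-0.2, -0.98, 0.004], [-0.007, -0.003, -1.0]]
force: [1.4, -0.5, -0.4]
width: 0.0144
gripper_force: 59.3
```

send_rows:
  moves:
    - [0,0,0.4,0,0,0,255]
    - [0,0,0.881,0,0,0,255]
    - [0,0,0.881,0,0,0,255]
    - [0,0,0.881,0,0,0,255]

```text
time_s: 22.02
ee_pos: [0.5801, -0.251, 0.0619]
eef_rot: [[0.98, -0.201, -0.002], [-0.201, -0.98, 0.002], [-0.002, -0.002, -1.0]]
force: [0.1, 0.3, -0.4]
width: 0.0141
gripper_force: 59.3
```

```bash
python3 - <<'E'
from plan import *
s=state();R=tool(-11.7,0)
plan([.5806,-.2548,.012],R,pinch=False)
E
```

```text
22.0167 [ 0.58  -0.251  0.062] [ 0.077  0.312 -0.388] 0.014102192388272441 59.30112183094025 [-27.256  31.196  90.568   0.064  58.387  74.287]
first [0.017 0.047 0.623] [-0.001  0.001  0.001] rows 3
```

send_rows:
  moves:
    - [0.017,0.047,0.25,0,0,0,255]
    - [0.017,0.047,0.5,0,0,0,255]
    - [0.017,0.047,0.6,0,0,0,255]
    - [0.017,0.047,0.623,0,0,0,255]
    - [0.017,0.047,0.64,0,0,0,255]
    - [0.017,0.047,0.64,0,0,0,255]

```text
time_s: 22.52
ee_pos: [0.5827, -0.2563, 0.0122]
eef_rot: [[0.98, -0.201, 0.003], [-0.201, -0.98, -0.001], [0.003, -0.0, -1.0]]
force: [-0.3, -0.7, -0.5]
width: 0.0144
gripper_force: 59.3
```

send_rows:
  moves:
    - [0,0,0.02,0,0,0,255]
    - [0,0,0.04,0,0,0,255]
    - [0,0,0.04,0,0,0,255]
    - [0,0,0.04,0,0,0,255]

```text
time_s: 22.85
ee_pos: [0.582, -0.2561, 0.0079]
eef_rot: [[0.98, -0.201, 0.002], [-0.201, -0.98, 0.0], [0.002, -0.0, -1.0]]
force: [-0.2, 0.0, 1.9]
width: 0.0139
gripper_force: 59.6
```

send_rows:
  moves:
    - [0,0,0,0,0,0,185]
    - [0,0,0,0,0,0,170]
    - [0,0,0,0,0,0,155]
    - [0,0,0,0,0,0,155]
    - [0,0,0,0,0,0,155]

```text
time_s: 23.27
ee_pos: [0.5814, -0.2558, 0.0071]
eef_rot: [[0.979, -0.201, 0.001], [-0.201, -0.979, 0.001], [0.0, -0.001, -1.0]]
force: [0.5, 0.5, -1.0]
width: 0.0331
gripper_force: 0.0
```

Released, opened to 33 mm, no side contact. I retract upward.

send_rows:
  moves:
    - [0,0,-0.3,0,0,0,155]
    - [0,0,-0.95,0,0,0,155]
    - [0,0,-0.95,0,0,0,155]
    - [0,0,-0.95,0,0,0,155]

```text
time_s: 23.6
ee_pos: [0.5845, -0.2575, 0.0875]
eef_rot: [[0.979, -0.201, 0.009], [-0.201, -0.98, -0.003], [0.009, 0.002, -1.0]]
force: [0.0, 0.1, -0.0]
width: 0.0336
gripper_force: 0.0
```

send_rows:
  moves:
    - [0,0,-0.95,0,0,0,155]
    - [0,0,-0.95,0,0,0,155]
    - [0,0,-0.95,0,0,0,155]

```text
time_s: 23.85
ee_pos: [0.5851, -0.2578, 0.1654]
eef_rot: [[0.979, -0.201, 0.011], [-0.201, -0.98, -0.005], [0.012, 0.002, -1.0]]
force: [1.6, -1.1, 1.3]
width: 0.0332
gripper_force: 0.0
```

send_rows:
  moves:
    - [0,0,-0.95,0,0,0,155]
    - [0,0,-0.95,0,0,0,155]
    - [0,0,-0.95,0,0,0,155]
    - [0,0,-0.95,0,0,0,155]
    - [0,0,-0.95,0,0,0,155]
    - [0,0,-0.95,0,0,0,155]

```text
time_s: 24.35
ee_pos: [0.5801, -0.2553, 0.2329]
eef_rot: [[0.979, -0.202, -0.003], [-0.202, -0.979, 0.002], [-0.003, -0.002, -1.0]]
force: [-0.7, 0.1, 0.5]
width: 0.0333
gripper_force: 0.0
```

```bash
python3 - <<'E'
from plan import *
s=state()
b=snap("side");a=snap("top")
save(b["frame"][80:230,210:430],"end.png",3.6)
H=cv2.cvtColor(b["frame"],cv2.COLOR_RGB2HSV).astype(int)
P=pts(b);m=np.zeros(H.shape[:2],bool);m[120:170,300:400]=1
m&=(H[...,2]<45)&(P[...,2]<.04)&(P[...,2]>0)
q=P[m];print(m.sum(),q.min(0),q.max(0),np.median(q,0))
E
```

```text
24.35 [ 0.58  -0.255  0.233] [-0.691  0.092  0.536] 0.03326079436498705 0.0 [-27.605  22.309  78.627   0.051  79.277  74.01 ]
84 [ 0.519 -0.264  0.011] [ 0.61  -0.233  0.021] [ 0.564 -0.247  0.016]
```

View pics/end.png

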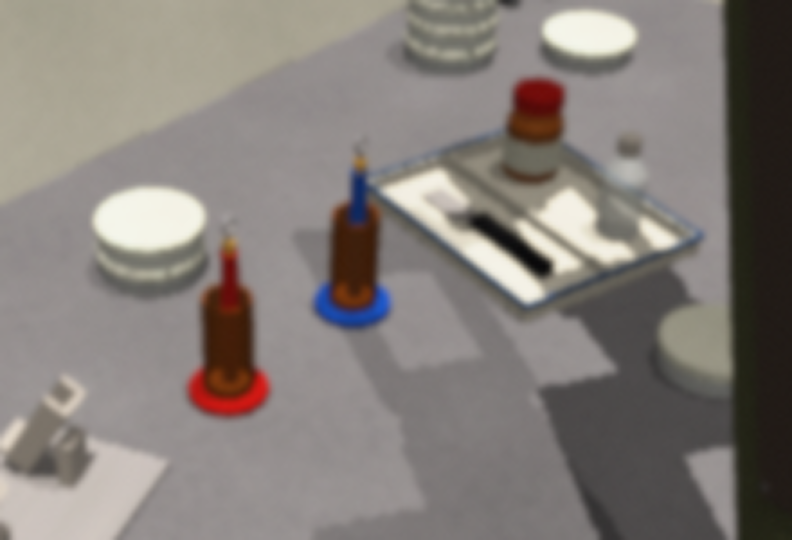

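The final picture shows the red loop in the red-footed jar (228,270) and the blue loop in the blue-footed jar (358,190). The spatula lies flat and lengthwise in the free compartment, from (440,205) to (545,270). Bottles and dishes are in place and the arm is clear, so I hand in.

```bash
python3 -c "
from rig import ctrl
print(ctrl.finish_job())"
```

```text
the job is handed in; nothing more can be done
None
```

The job is handed in after about 24 s of robot time: both loops stand wire-up in their matching jars, the 160 mm black-handled spatula lies lengthwise in the tray's free compartment, and the last picture showed jars, bottles and dishes undisturbed; the hand-in returned no verdict.

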